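Fit the tap lever on its splined stem and close the tap

TASK

Fit the loose lever onto the upright four-splined valve stem of the counter tap: turn it by feel, pressing only lightly and never forcing it until the splines let it drop, then slide it fully home. Then turn the lever clockwise (seen from above) to the stop so the tap is closed, let go, and leave the other things on the counter where they stand.

Things in the scene. Friction and masses are not known exactly. Their poses are not given: they have to be found in the camera images.
- tap: steel counter tap, fixed: column 46 mm wide on an 84 mm round base, spout and dark drip tray on its -x side. Origin under the column on the worktop, z up. A brass valve stem stands on its top, on the same vertical axis. When the tap is closed, at the stem's clockwise stop (from above), the cross of splines is parallel to the tap's x and y axes
- tap_seat (a point): centre of the round seat, 34 mm wide, on top of the column, 95 mm above the worktop, on the stem's axis: the lever's underside rests here when fully home. Axes as the tap's
- stem_foot (a point): point on the tap's axis (axes as the tap's) at the foot of the stem, on the seat: four splines in a cross, 24 mm over the tips, 6 mm thick, 18 mm tall; above them a coned round pilot 11 mm wide, ending 25 mm above the seat. It turns stiffly (0.35 N m). Its angle is not reported: it starts 0.35 to 1.2 rad counter-clockwise (from above) of closed and can go no further than 1.24
- lever: loose lever, about 0.22 kg, lying bore down: dark square hub 38 x 38 mm, 35 mm tall, and along its +x a 10 mm thick steel arm, 16 mm or more above the underside, ending in a black 24 mm ball 108 mm from the hub's axis. Origin at the centre of the hub's underside, z up, x along the arm
- lever_grip (a point): centre of the lever's hub, 17.5 mm above its underside, axes as the lever's; grasp the hub by the two flat sides that face along y
- lever_mouth (a point): centre of the hub's underside: mouth of a cross-shaped blind bore 26 mm deep, slots 9 mm wide and 27 mm long along the lever's x and y. It fits the stem in four positions a quarter turn apart, any is good; 1.5 mm play each side (0.12 rad of turning play). Not indexed, it sits round the pilot on top of the splines, 18 mm above the seat
- shot_glass: empty clear shot glass, 48 mm wide, 61 mm tall, a bystander; origin at the centre of its underside
- jigger: steel double-cone jigger, 47 mm wide, 94 mm tall, a bystander; origin at the centre of its underside
- wine_stopper: wine stopper standing on its white cap, 41 mm wide, 56 mm tall, a bystander; origin at the centre of its underside
- espresso_cup: white espresso cup with handle, 58 x 87 x 56 mm, a bystander; origin at the centre of its underside
- cork: upright wine cork, 23 mm wide, 44 mm tall, a bystander; origin at the centre of its underside

How it is judged:
On the way, in this order (a step that is already met when the one before it is completed fails the run):
1. the lever is threaded fully home on the stem (distance between lever_mouth and tap_seat below 0.005 m and angle between lever's own z axis and vertical below 0.1 rad), for 0.2 s.
2. the lever, still home, is turned clockwise to the closed stop (all of step 1 and (angle between the x axis of lever and the x axis of tap, either way round below 0.17 rad or angle between the x axis of lever and the y axis of tap, either way round below 0.17 rad)), for 0.2 s.
At the end, for the whole second after the job is handed in: the lever sits fully home on the stem (centre of its underside within 5 mm of the seat point, tilt under 0.1 rad) with its arm within 0.17 rad of parallel to the tap's x or y axis (closed stop), released and at rest; the bystanders are within 30 mm of their start (all of step 2 and linear speed of lever below 0.02 m/s); the robot touches nothing.
It fails at once if the lever is pressed on the tap with more than 35 N while it is not yet home (contact force between lever and tap above 35 N and distance between lever_mouth and tap_seat above 0.005 m).
It fails at once if a bystander is moved more than 30 mm (distance of any of shot_glass, jigger, wine_stopper, espresso_cup, cork from where it was at the start of the episode above 0.03 m).
It also fails if it takes over 67 s, if anything falls off the work surface, if the arm or the gripper's body presses on something with over 40 N, if the wrist force passes 120 N, or if a joint passes its speed limit or range.

ROBOT

A 7-joint arm with a two-finger parallel gripper is mounted at the origin on a cart in front of the work surface, level with it; the furniture and walls round the work are solid. World frame = base frame: x ahead of the robot, y to its left, z up, the work surface at z = 0. Lengths are in m, angles in rad, forces in N, time in s.
With the tool pointing down it reaches from about 0.4 to 0.85 m from the base axis. Payload 6.9 kg.
Tool frame: the origin (TCP) lies midway between the tips of the shut fingers; the grasp point (between the pads) lies behind it (ctrl.pinch_z is the z of the grasp point in the tool frame, in m); z points along the fingers, y is the direction in which the jaws open and shut (so a half turn about z gives the same grasp; the last joint's range is limited). The gripper opens to 85 mm and grips with 20 to 120 N. Pads are 22 mm wide; open, the fingers measure 114 mm over their backs; the gripper's body (76 mm by 85 mm) begins 54 mm behind the grasp point. The pads swing forward as they close: fully open they stand 13 mm farther back than shut.
Start: joints at [1.313, 0.507, -0.238, 1.5, 0.126, 1.149, -0.155], TCP at [0.222, -0.584, 0.231] pointing down, gripper open.
Joint ranges: [-3.08, 3.08], [-0.24, 2.05], [-1.43, 1.35], [0, 2.5], [-1.52, 4.66], [0.17, 1.96], [-2.89, 2.89]. Speed limits (rad/s): [2.39, 2.39, 3.14, 3.14, 3.14, 3.14, 3.14].

INTERFACE

Orientations are given as a unit quaternion [w, x, y, z].
In Python, from station import ctrl, get_state, vision, ticket, models gives the robot as it stands. Calls block until the motion is done:
- ctrl.movep(position, orientation): joint-space move of the TCP to a pose.
- ctrl.movel(position, frame=None, max_speed=0.15): straight line of the TCP; frame=None keeps the orientation; max_speed is the mean speed in m/s.
- ctrl.set_joints(angles): joint-space move.
- ctrl.ungrasp() and ctrl.close_gripper(force=None): open the fingers fully, or close them until they stop; force is the grip in N (None keeps the last).
- ctrl.pause(seconds).
- ctrl.ik(position, orientation): joint angles nearest the present ones, or None.
- get_state(): the state.
- vision.grab_frame(name): name is "scene" or "top" or "wrist"; returns (picture, depth): 400x640x3 uint8, blue, green, red; 400x640 float32, m along the optical axis (not along the pixel's ray), 0 where there is no reading.
- vision.camera_info(name): a dict with "mtx" (3x3 intrinsics, pixels), "R" (3x3) and "t" (3): a world point X has camera coordinates R X + t; the wrist camera has in their place "hand_eye" (4x4, takes a point from camera to tool coordinates, whose origin is the TCP and whose axes are the flange's). Camera axes: x right, y down, z forward; pixel columns grow to the right and rows downward; lengths in m; the calibration is good to about 2 mm. The wrist camera is an equidistant fisheye: a pixel r from the principal point sees the ray r / f radians off the axis. A picture is of the moment at which its call begins: read the wrist's pose just before it. camera_info takes no time and is no camera call.
A pose or a line that the arm cannot do raises ctrl.Unreachable and nothing moves.
- ticket.close_job(): hands the job in, once; it reports no verdict.
Trained networks look in the newest picture that a camera, given by its name, has taken for a name from the list of things; names that differ only in an ending like _2 or _b are one class to them, and where a whole thing is asked for, a point or a joint stands for the part that bears it (a point fixed in the world has none). Each returns a list of dicts, best first, with "p" (0 to 1); they miss things now and then, are a little off and sometimes report something else, mostly with a low value. They report only what shows in the picture. A call takes as long as a camera call.
- models.recognise(camera, target): "point" ([column, row] in pixels, amid what is visible of it).
- models.masks_of(camera, target): "mask" (400x640 bool, what is visible of it) and "point" ([column, row] in pixels, amid what is visible of it).
The state is a dict: "time": time; "qpos": joint angles; "qd": joint speeds; "tau": joint torques, N m; "tcp_pos": TCP position; "eef_rot": TCP orientation; "contact_force": force on the tool from outside, world axes, zero at the start; "wrist_torque": the same for the moment, N m; "width": finger opening in m.
Only numpy, scipy, OpenCV 4.12 (cv2) and the standard library are available. Lean on these libraries where they do the work, as an engineer would, in place of code of your own. Each camera call takes 0.05 s, during which the arm holds its last target.

## Working session

There is one attempt and no reset: what is moved stays moved. The work goes in short steps, each a Python script; the robot and the scene stay as the last script left them, time stands still between calls to the robot, and variables do not carry over. Pictures are saved under pics/ and viewed, and the job is handed in when it is done.

```bash
ls; mkdir -p pics
python3 - <<'E'
from station import ctrl, get_state, vision, ticket, models
import cv2, numpy as np
s=get_state(); print(s); print(ctrl.pinch_z)
for n in ["scene","top","wrist"]:
    p,d=vision.grab_frame(n); cv2.imwrite(f"pics/{n}0.png",p); np.save(f"pics/{n}0_d.npy",d)
    print(n,vision.camera_info(n))
    for t in ["tap","lever","shot_glass","jigger","wine_stopper","espresso_cup","cork"]:
        print(t,[(r['p'],r['point']) for r in models.recognise(n,t)][:3])
E
```

```text
pics
{'time': 0.0, 'qpos': array([ 1.31351776,  0.50833769, -0.23750961,  1.501136  ,  0.12567855,
        1.1489042 , -0.15484202]), 'qd': array([-0.00015958, -0.00154931, -0.00019131, -0.00085934, -0.00163828,
        0.00014835,  0.00024684]), 'tau': array([ 3.50863029e-04, -6.20590353e+01, -2.18610942e+00, -2.49651808e+01,
        1.29049213e-02,  1.21294687e-02,  5.63525009e-05]), 'tcp_pos': array([ 0.22154107, -0.58387545,  0.23042814]), 'eef_rot': array([-8.82761520e-04,  9.83597809e-01,  1.80373340e-01, -1.73471273e-04]), 'contact_force': array([-0.090984  , -0.46676947,  0.17254792]), 'wrist_torque': array([-0.02473688,  0.02530353,  0.01926479]), 'width': 0.08539458337638972}
-0.0187
scene {'mtx': array([[429.93431588,   0.        , 319.75309191],
       [  0.        , 429.93431588, 206.44274824],
       [  0.        ,   0.        ,   1.        ]]), 'R': array([[ 0.9869674 , -0.1606369 , -0.009547  ],
       [-0.09062024, -0.50579301, -0.85788193],
       [ 0.13297869,  0.84756665, -0.51375816]]), 't': array([-0.58283443,  0.04059955,  1.2217096 ])}
tap [(0.82, [300.7, 287.
[... 764 characters left out ...]
.8])]
espresso_cup [(0.77, [371.0, 118.2]), (0.43, [329.4, 121.1])]
cork [(0.61, [288.1, 128.4])]
wrist {'mtx': array([[309.70691629,   0.        , 320.38418318],
       [  0.        , 309.70691629, 200.34936521],
       [  0.        ,   0.        ,   1.        ]]), 'hand_eye': array([[ 9.85007471e-05, -9.48281925e-01, -3.17429332e-01,
         8.24565963e-02],
       [ 9.99999851e-01, -7.67711854e-05,  5.39652272e-04,
         6.05894815e-04],
       [-5.36111921e-04, -3.17429338e-01,  9.48281777e-01,
        -1.42447026e-01],
       [ 0.00000000e+00,  0.00000000e+00,  0.00000000e+00,
         1.00000000e+00]])}
tap []
lever []
shot_glass []
jigger []
wine_stopper []
espresso_cup []
cork []
```

View pics/scene0.png

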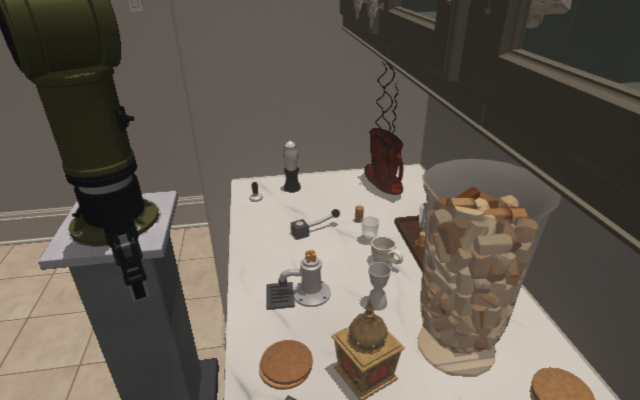

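View pics/top0.png

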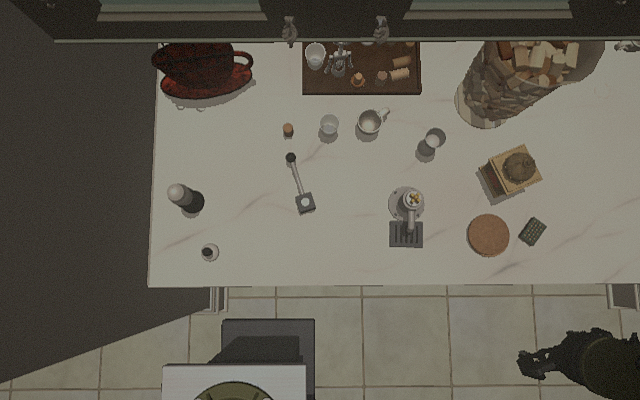

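```bash
cat > h.py <<'E'
import numpy as np, cv2
from station import ctrl, get_state, vision, ticket, models
from scipy.spatial.transform import Rotation as Rr
def cloud(n,d):
    c=vision.camera_info(n); K=c['mtx']; v,u=np.nonzero(d>0); z=d[v,u]
    X=np.stack([(u-K[0,2])/K[0,0]*z,(v-K[1,2])/K[1,1]*z,z],1)
    return (X-c['t'])@c['R'], u, v
E
python3 - <<'E'
from h import *
for n in ["scene","top"]:
    d=np.load(f"pics/{n}0_d.npy"); X,u,v=cloud(n,d)
    print(n,np.median(X[:,2]))
    P=np.full((400,640,3),np.nan); P[v,u]=X
    # raised map
    for (r,c) in ([(216,406),(198,301),(124,327),(137,432),(253,211),(118,371),(128,288)] if n=="top" else [(287,300),(227,304),(230,369),(281,379),(195,253),(254,383),(215,356)]):
        print((r,c),P[r,c].round(3))
    p=cv2.imread(f"pics/{n}0.png")
    cv2.imwrite(f"pics/{n}0z.png",cv2.resize(p[80:300,180:460] if n=="top" else p[170:340,220:420],None,fx=2.7,fy=2.7,interpolation=cv2.INTER_CUBIC))
E
```

```text
scene 0.11526892188741295
(287, 300) [ 0.483 -0.388  0.018]
(227, 304) [ 0.521 -0.175  0.033]
(230, 369) [ 0.679 -0.236  0.045]
(281, 379) [ 0.636 -0.468  0.08 ]
(195, 253) [0.393 0.057 0.013]
(254, 383) [ 0.686 -0.337  0.044]
(215, 356) [ 0.673 -0.124  0.021]
top 0.002298606540761653
(216, 406) [ 0.477 -0.393  0.012]
(198, 301) [ 0.516 -0.152  0.04 ]
(124, 327) [ 0.697 -0.213  0.012]
(137, 432) [ 0.652 -0.45   0.056]
(253, 211) [0.395 0.05  0.026]
(118, 371) [ 0.709 -0.317  0.018]
(128, 288) [ 0.677 -0.123  0.047]
```

View pics/scene0z.png

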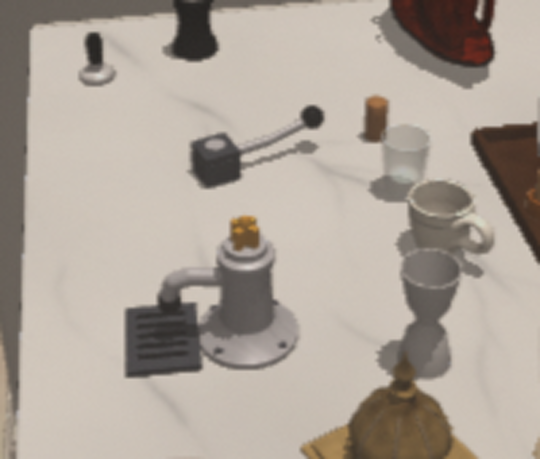

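View pics/top0z.png

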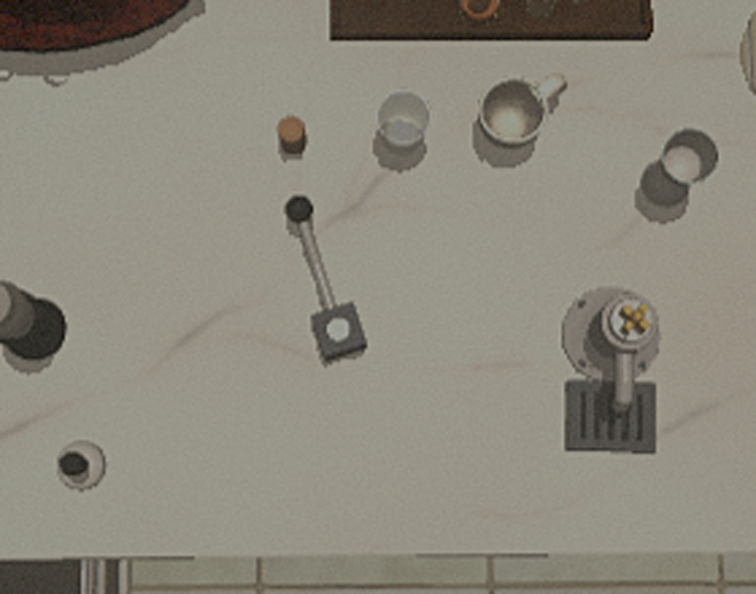

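Run:
```python
from h import *
d=np.load("pics/top0_d.npy"); X,u,v=cloud("top",d)
m=(abs(X[:,0]-.55)<.12)&(abs(X[:,1]+.15)<.06)
Y=X[m]
# table
print("table",np.median(X[(abs(X[:,0]-.55)<.1)&(abs(X[:,1]+.27)<.03),2]))
for a,b in [(0.03,0.04),(0.018,0.05),(0.012,0.03)]:
    k=(Y[:,2]>a)&(Y[:,2]<b); print(a,b,k.sum(),Y[k].min(0),Y[k].max(0),Y[k].mean(0))
hub=Y[(Y[:,2]>0.027)&(Y[:,0]<.54)]
print("hub rect",cv2.minAreaRect(hub[:,:2].astype(np.float32)),np.percentile(hub[:,2],[5,50,95]))
ball=Y[(Y[:,0]>.59)&(Y[:,2]>.012)]
print("ball",ball.mean(0) if len(ball) else None, ball[:,2].max() if len(ball) else None)
# tap
m=(abs(X[:,0]-.5)<.12)&(abs(X[:,1]+.4)<.06); T=X[m]
for a,b in [(0.09,0.1),(0.1,.112),(0.112,.125),(.06,.09)]:
    k=(T[:,2]>a)&(T[:,2]<b); print(a,b,k.sum(),T[k].min(0).round(3),T[k].max(0).round(3),T[k].mean(0).round(4))
```

```text
table 0.0006120906476305098
0.03 0.04 337 [ 0.48705749 -0.20782187  0.03010684] [ 0.6698902 -0.1154426  0.0398017] [ 0.52668591 -0.15575275  0.03505285]
0.018 0.05 532 [ 0.48614374 -0.20810618  0.01807292] [ 0.6698902  -0.1154426   0.04990684] [ 0.54499894 -0.15059049  0.03453453]
0.012 0.03 122 [ 0.48614374 -0.20810618  0.01235754] [ 0.66983323 -0.11701524  0.02978431] [ 0.55460954 -0.14919088  0.0251159 ]
hub rect ((0.5152515172958374, -0.1585560441017151), (0.051434848457574844, 0.037364598363637924), 18.21202850341797) [0.03110326 0.03522078 0.03841926]
ball [ 0.64335336 -0.1460775   0.42191612] 0.6027422107664537
0.09 0.1 135 [ 0.488 -0.453  0.09 ] [ 0.62  -0.377  0.1  ] [ 0.5102 -0.3945  0.0949]
0.1 0.112 21 [ 0.497 -0.401  0.101] [ 0.517 -0.385  0.112] [ 0.5049 -0.3921  0.107 ]
0.112 0.125 55 [ 0.497 -0.404  0.112] [ 0.515 -0.384  0.123] [ 0.5062 -0.3935  0.116 ]
0.06 0.09 298 [ 0.442 -0.418  0.06 ] [ 0.528 -0.371  0.09 ] [ 0.4852 -0.3909  0.0781]
```

```bash
cat >> h.py <<'E'
def q(a): return np.array([0,np.cos(a/2),np.sin(a/2),0])
def look(tag,w=None):
    s=get_state(); p,d=vision.grab_frame("wrist"); cv2.imwrite(f"pics/{tag}.png",p)
    e=s['eef_rot']; R=Rr.from_quat([e[1],e[2],e[3],e[0]]).as_matrix()
    T=np.eye(4); T[:3,:3]=R; T[:3,3]=s['tcp_pos']
    c=vision.camera_info("wrist"); np.savez(f"pics/{tag}.npz",T=T@c['hand_eye'],K=c['mtx'],d=d)
    return p
def wload(tag):
    z=np.load(f"pics/{tag}.npz"); return z['T'],z['K'],z['d']
def ray(T,K,uv):
    uv=np.atleast_2d(np.asarray(uv,float)); dx=uv[:,0]-K[0,2]; dy=uv[:,1]-K[1,2]; r=np.hypot(dx,dy)+1e-12; th=r/K[0,0]
    v=np.stack([np.sin(th)*dx/r,np.sin(th)*dy/r,np.cos(th)],1)
    return T[:3,3], v@T[:3,:3].T, v
def wcloud(tag):
    T,K,d=wload(tag); vv,uu=np.nonzero(d>0); o,D,v=ray(T,K,np.stack([uu,vv],1))
    X=o+D*(d[vv,uu]/v[:,2])[:,None]; P=np.full((400,640,3),np.nan); P[vv,uu]=X; return P
def proj(T,K,X):
    X=np.atleast_2d(X); c=(X-T[:3,3])@T[:3,:3]; r=np.hypot(c[:,0],c[:,1])+1e-12; th=np.arctan2(r,c[:,2])
    return np.stack([K[0,2]+K[0,0]*th*c[:,0]/r,K[1,2]+K[0,0]*th*c[:,1]/r],1)
def planehit(T,K,uv,z):
    o,D,_=ray(T,K,uv); return o+D*((z-o[2])/D[:,2])[:,None]
E
python3 - <<'E'
from h import *
for nm,pos in [("tap view",(.507,-.394,.26)),("lever view",(.509,-.16,.26)),("lever grasp",(.509,-.16,.003)),("place",(.507,-.394,.1))]:
    for a in [-2.9,-2.36,-1.8,-1.3,-.8,-.3,0.26,.8,1.3,1.8,2.4]:
        s=ctrl.ik(list(pos),list(q(a))); print(nm,a,None if s is None else np.round(s,2))
E
```

```text
tap view -2.9 [ 1.16  0.67 -1.02  1.4   0.57  1.39  1.94]
tap view -2.36 [ 1.22  0.75 -1.23  1.4   0.7   1.47  2.38]
tap view -1.8 [ 0.47  0.52  0.26  1.41 -0.14  1.23 -2.63]
tap view -1.3 [ 0.55  0.51  0.13  1.41 -0.07  1.23 -2.19]
tap view -0.8 [ 0.62  0.51  0.01  1.41 -0.    1.23 -1.75]
tap view -0.3 [ 0.69  0.51 -0.12  1.4   0.06  1.23 -1.3 ]
tap view 0.26 [ 0.77  0.52 -0.25  1.4   0.13  1.24 -0.8 ]
tap view 0.8 [ 0.85  0.53 -0.39  1.4   0.2   1.25 -0.33]
tap view 1.3 [ 0.92  0.54 -0.51  1.4   0.27  1.27  0.12]
tap view 1.8 [ 0.98  0.56 -0.63  1.4   0.34  1.29  0.56]
tap view 2.4 [ 1.05  0.6  -0.78  1.4   0.42  1.32  1.08]
lever view -2.9 [ 0.95  0.5  -1.07  1.69  0.46  1.24  1.58]
lever view -2.36 [ 1.01  0.56 -1.22  1.69  0.54  1.29  2.03]
lever view -1.8 [-0.43  0.56  1.15  1.7  -0.54  1.24 -2.53]
lever view -1.3 [ 0.29  0.34 -0.04  1.7   0.02  1.11 -2.63]
lever view -0.8 [ 0.37  0.34 -0.16  1.69  0.06  1.11 -2.18]
lever view -0.3 [ 0.46  0.34 -0.28  1.69  0.1   1.12 -1.72]
lever view 0.26 [ 0.58  0.36 -0.46  1.69  0.17  1.13 -1.24]
lever view 0.8 [ 0.66  0.37 -0.58  1.69  0.2
[... 761 characters left out ...]
1  0.71 -0.54  1.99  0.63  0.61 -0.13]
lever grasp 2.4 [ 0.67  0.74 -0.65  1.99  0.72  0.66  0.38]
place -2.9 [ 1.14  0.81 -0.95  1.61  0.72  1.1   1.81]
place -2.36 [ 1.23  0.94 -1.23  1.61  0.92  1.27  2.19]
place -1.8 [ 0.45  0.67  0.29  1.62 -0.23  0.88 -2.54]
place -1.3 [ 0.52  0.66  0.17  1.62 -0.13  0.88 -2.13]
place -0.8 [ 0.6   0.65  0.03  1.62 -0.02  0.87 -1.73]
place -0.3 [ 0.67  0.65 -0.09  1.62  0.07  0.88 -1.31]
place 0.26 [ 0.75  0.65 -0.22  1.62  0.17  0.89 -0.84]
place 0.8 [ 0.82  0.66 -0.34  1.62  0.26  0.9  -0.38]
place 1.3 [ 0.88  0.68 -0.44  1.62  0.34  0.93  0.05]
place 1.8 [ 0.94  0.7  -0.55  1.62  0.42  0.95  0.48]
place 2.4 [ 1.03  0.73 -0.71  1.61  0.55  1.    0.97]
```

Run:
```python
from h import *
ctrl.movep([.48,-.394,.27],q(0.26)); look("tA")
for t in ["tap","stem_foot"]: print(t,[(r['p'],r['point']) for r in models.recognise("wrist",t)][:3])
ctrl.movel([.53,-.374,.26]); look("tB")
print(get_state()['time'],get_state()['tcp_pos'],get_state()['contact_force'])
for n in "AB":
    p=cv2.imread(f"pics/t{n}.png"); cv2.imwrite(f"pics/t{n}z.png",cv2.resize(p[40:360,160:560],None,fx=1.9,fy=1.8,interpolation=cv2.INTER_CUBIC))
```

```text
tap [(0.82, [322.6, 158.8])]
stem_foot [(0.82, [317.2, 162.6])]
3.1417 [ 0.52907719 -0.37484258  0.25995685] [-0.19616364  0.15857357  0.22514408]
```

View pics/tA.png

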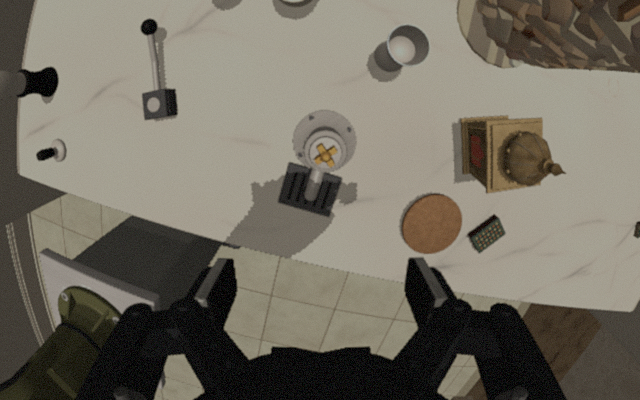

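View pics/tB.png

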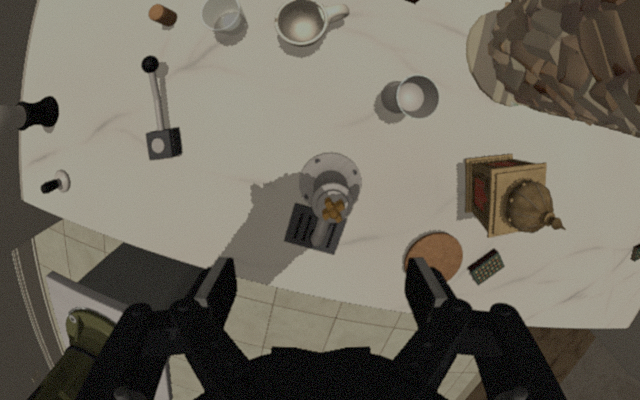

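```bash
cat >> h.py <<'E'
def ortho(tag,c,z,half,n=380):
    T,K,d=wload(tag); p=cv2.imread(f"pics/{tag}.png")
    i=np.arange(n)/(n-1)*2*half-half
    X,Y=np.meshgrid(c[0]-0*i,c[1]-i)  # col -> -y (right), row -> -x (down)
    yy,xx=np.meshgrid(c[1]-i,c[0]-i)  # rows: x decreasing, cols: y decreasing
    uv=proj(T,K,np.stack([xx.ravel(),yy.ravel(),np.full(n*n,z)],1)).astype(np.float32).reshape(n,n,2)
    return cv2.remap(p,uv[...,0],uv[...,1],cv2.INTER_CUBIC)
E
python3 - <<'E'
from h import *
for tag in ["tA","tB"]:
    T,K,d=wload(tag); P=wcloud(tag)
    F=P.reshape(-1,3); m=(abs(F[:,0]-.507)<.08)&(abs(F[:,1]+.394)<.06); Q=F[m]
    for a,b in [(0.092,0.099),(0.11,.116),(0.117,.123),(.002,.012)]:
        k=(Q[:,2]>a)&(Q[:,2]<b)
        if k.sum()>4: print(tag,a,b,k.sum(),cv2.minEnclosingCircle(Q[k][:,:2].astype(np.float32)),np.median(Q[k],0).round(4))
    print("table",np.median(F[(abs(F[:,0]-.6)<.03)&(abs(F[:,1]+.35)<.03),2]))
c=(.507,-.394)
a=np.hstack([ortho("tA",c,.113,.03),ortho("tB",c,.113,.03)])
b=np.hstack([ortho("tA",c,.0,.09),ortho("tB",c,.0,.09)])
cv2.imwrite("pics/o1.png",a);cv2.imwrite("pics/o2.png",b)
cv2.imwrite("pics/o3.png",np.hstack([ortho("tA",c,.095,.03),ortho("tB",c,.095,.03)]))
E
```

```text
tA 0.092 0.099 481 ((0.5073890089988708, -0.39429906010627747), 0.017560794949531555) [ 0.5096 -0.393   0.0948]
tA 0.11 0.116 183 ((0.5072712898254395, -0.3938220739364624), 0.012438741512596607) [ 0.5106 -0.3921  0.1129]
tA 0.117 0.123 84 ((0.5045582056045532, -0.3946661353111267), 0.0044530462473630905) [ 0.5076 -0.3939  0.1189]
tA 0.002 0.012 2393 ((0.5090382695198059, -0.3957287669181824), 0.09131518751382828) [ 0.4668 -0.3821  0.0081]
table -0.00011523927663900646
tB 0.092 0.099 410 ((0.5073161721229553, -0.39408907294273376), 0.01756044663488865) [ 0.5137 -0.3916  0.0948]
tB 0.11 0.116 185 ((0.507285475730896, -0.39423707127571106), 0.012556851841509342) [ 0.5109 -0.3935  0.1128]
tB 0.117 0.123 80 ((0.5073148012161255, -0.3942795395851135), 0.005326011683791876) [ 0.5079 -0.3938  0.1188]
tB 0.002 0.012 2121 ((0.5051212906837463, -0.38945943117141724), 0.08637478947639465) [ 0.4818 -0.3788  0.0081]
table -0.0001483986336585641
```

View pics/o1.png

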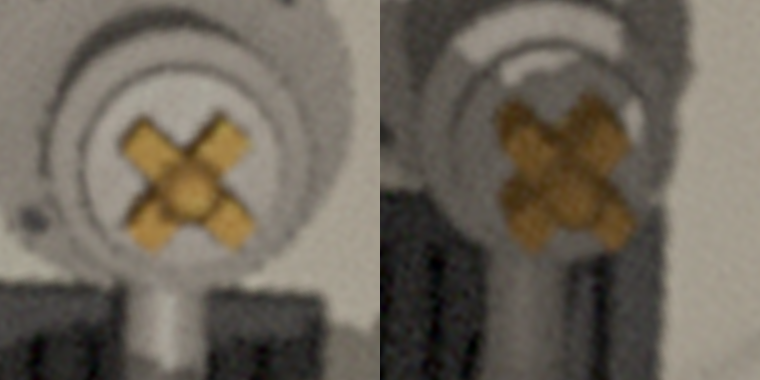

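View pics/o2.png

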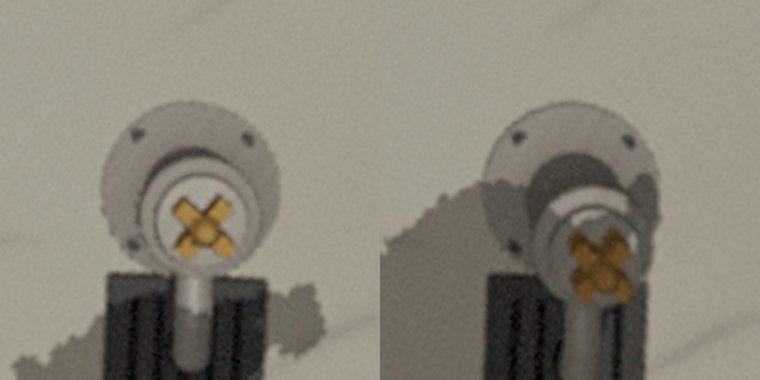

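View pics/o3.png

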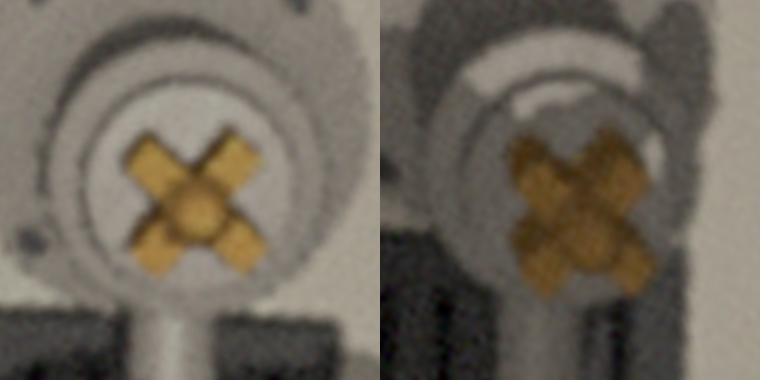

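Run:
```python
from h import *
c=np.array((.5073,-.3941))
for tag in ["tA","tB"]:
    P=wcloud(tag).reshape(-1,3); k=(P[:,2]>.1105)&(P[:,2]<.115)&(np.hypot(*(P[:,:2]-c).T)<.0125)
    r=P[k,:2]-c; a=np.arctan2(r[:,1],r[:,0]); w=np.hypot(*r.T)
    w=w*(w>.006); z=np.sum(w*np.exp(4j*a)); print(tag,k.sum(),np.angle(z)/4,abs(z)/w.sum())
    # tray edges
    Q=P[(P[:,2]>.005)&(P[:,2]<.012)&(P[:,0]<.47)&(P[:,0]>.35)&(abs(P[:,1]+.39)<.06)]
    print(cv2.minAreaRect(Q[:,:2].astype(np.float32)))
for o,z in [("o1",.113)]:
    im=cv2.imread("pics/o1.png")[:,:380]; h=cv2.cvtColor(im,cv2.COLOR_BGR2HSV)
    m=(h[...,1]>100)
    v,u=np.nonzero(m); cx,cy=190,190
    x=-(v-189.5)*.06/379; y=-(u-189.5)*.06/379
    best=min(((lambda r,a:(-abs(np.sum((r>.007)*r*np.exp(4j*a))),np.angle(np.sum((r>.007)*r*np.exp(4j*a)))/4))(np.hypot(x-X,y-Y),np.arctan2(y-Y,x-X)),X,Y) for X in np.arange(-.004,.0041,.0005) for Y in np.arange(-.004,.0041,.0005))
    print(best,m.sum())
```

```text
tA 174 -0.750836300005383 0.6912422327142894
((0.4384191632270813, -0.39147433638572693), (0.07705501466989517, 0.06205126643180847), 87.06138610839844)
tB 170 -0.7595184603769716 0.681245215838649
((0.43708351254463196, -0.39142730832099915), (0.07750272750854492, 0.06040847301483154), 86.94660949707031)
((np.float64(-44.13424052487887), np.float64(-0.7278423624507498)), np.float64(0.001), np.float64(0.0005000000000000004)) 11341
```

Run:
```python
from h import *
ctrl.movep([.50,-.165,.26],q(0.26)); look("lA")
print([(r['p'],r['point']) for r in models.recognise("wrist","lever")][:2])
ctrl.movel([.53,-.15,.23]); look("lB")
print(get_state()['time'])
for tag in ["tA","lA","lB"]:
    P=wcloud(tag).reshape(-1,3); m=(abs(P[:,0]-.55)<.12)&(abs(P[:,1]+.15)<.06); Q=P[m]
    H=Q[(Q[:,2]>.033)&(Q[:,2]<.0375)&(Q[:,0]<.54)]
    print(tag,len(H),cv2.minAreaRect(H[:,:2].astype(np.float32)),np.median(H[:,2]))
    B=Q[(Q[:,2]>.02)&(Q[:,0]>.6)&(Q[:,2]<.1)&(Q[:,0]<.64)]
    print("ball",len(B),np.median(B,0),B[:,2].max(),cv2.minEnclosingCircle(B[:,:2].astype(np.float32)))
c=(.51,-.16)
cv2.imwrite("pics/o4.png",np.hstack([ortho("lA",c,.035,.04),ortho("lB",c,.035,.04)]))
```

```text
[(0.56, [313.7, 145.3])]
4.5917
tA 637 ((0.5099992752075195, -0.16063141822814941), (0.038105763494968414, 0.03925059735774994), 15.615191459655762) 0.03488366813001459
ball 240 [ 0.61110439 -0.13250615  0.04294994] 0.04914376612360205 ((0.6107030510902405, -0.12827380001544952), 0.0131574347615242)
lA 936 ((0.5095827579498291, -0.15994438529014587), (0.03897378593683243, 0.038477178663015366), 17.55002784729004) 0.034968688921891034
ball 335 [ 0.61141393 -0.12750538  0.04402583] 0.048987726709407264 ((0.6114511489868164, -0.12754346430301666), 0.013097689487040043)
lB 986 ((0.5096777677536011, -0.1599961221218109), (0.037307921797037125, 0.03919154033064842), 17.783966064453125) 0.03505218694503967
ball 385 [ 0.61211639 -0.12734376  0.0443752 ] 0.04925003538051326 ((0.6112512350082397, -0.12727513909339905), 0.012831343337893486)
```

View pics/o4.png

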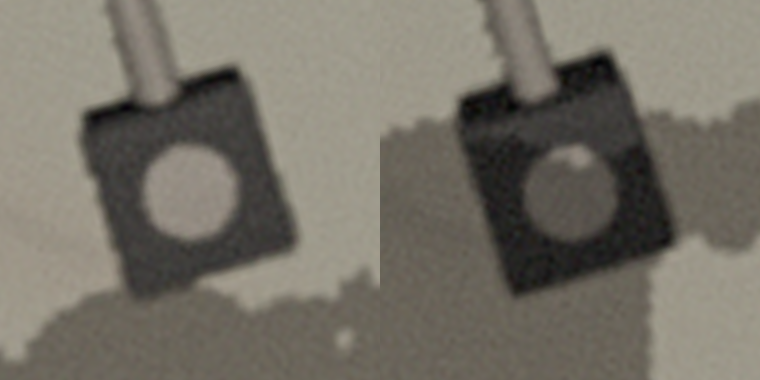

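View pics/lA.png

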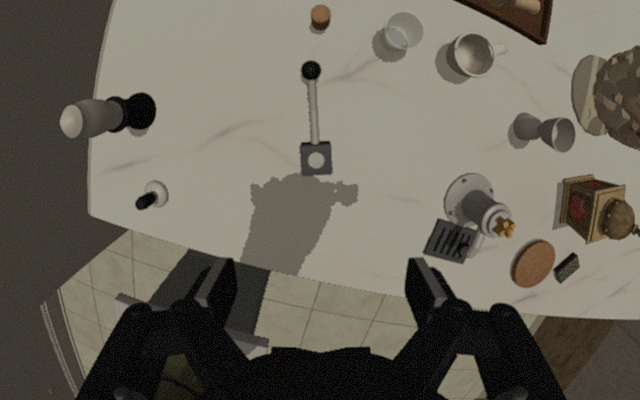

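Run:
```python
from h import *
a=.308
ctrl.movep([.5096,-.16,.10],q(a))
ctrl.movel([.5096,-.16,.003],max_speed=.1)
print(get_state()['tcp_pos'],get_state()['contact_force'])
ctrl.close_gripper(60); ctrl.pause(.2)
s=get_state(); print(s['width'],s['tcp_pos'],s['contact_force'],s['wrist_torque'])
ctrl.movel([.5096,-.16,.2],max_speed=.15)
ctrl.pause(.2)
s=get_state(); print(s['width'],s['tcp_pos'],s['contact_force'],s['wrist_torque'],s['time'])
look("g1")
for n in ["scene"]:
    p,d=vision.grab_frame(n); cv2.imwrite("pics/sc1.png",p)
    m=models.masks_of("scene","lever"); print([(x['p'],x['point']) for x in m])
    X,u,v=cloud(n,d); M=m[0]['mask'][v,u]; np.save("pics/levpts.npy",X[M]); L=X[M]; print(L.min(0),L.max(0),np.median(L,0))
```

```text
[ 0.5100288  -0.1600957   0.00355647] [ 0.31612596 -0.51401651 -1.50493177]
0.03716629487629467 [ 0.50981169 -0.16001892  0.00346796] [-0.99560815  1.11134679  5.4556265 ] [0.09665503 0.23784587 0.0060948 ]
0.03741779769641586 [ 0.50934986 -0.15990928  0.19941947] [ 0.44961521 -0.10229586 -1.98110369] [-0.05642262  0.02369812  0.03989941] 8.6667
[(0.73, [312.0, 156.2])]
[ 0.48643646 -0.18616124  0.07561585] [0.66543618 0.20019661 0.24418713] [ 0.54673762 -0.15134858  0.22435262]
```

View pics/g1.png

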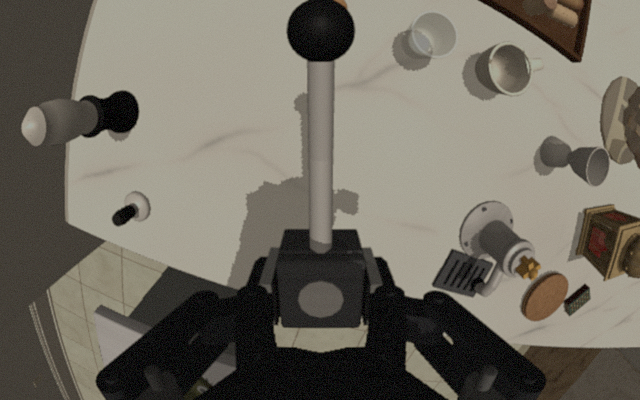

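View pics/sc1.png

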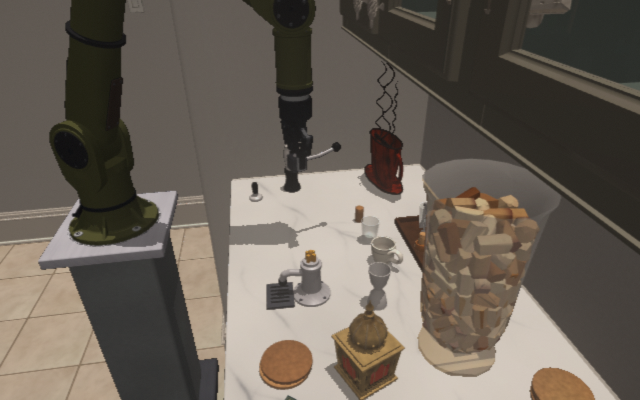

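```bash
cat >> h.py <<'E'
def hubpose(tag):
    """hub top in tool frame from depth"""
    P=wcloud(tag); T,K,d=wload(tag); he=vision.camera_info("wrist")['hand_eye']; Tt=T@np.linalg.inv(he)
    Q=(P.reshape(-1,3)-Tt[:3,3])@Tt[:3,:3]; return Q.reshape(400,640,3)
E
python3 - <<'E'
from h import *
Q=hubpose("g1"); 
ys,xs=np.mgrid[0:400,0:640]
m=(xs>285)&(xs<360)&(ys>258)&(ys<322)&np.isfinite(Q[...,2])
H=Q[m]; z0=np.median(H[:,2]); H=H[abs(H[:,2]-z0)<.004]
A=np.c_[H[:,:2],np.ones(len(H))]; co=np.linalg.lstsq(A,H[:,2],rcond=None)[0]
print("top z",z0,"slopes",co,H.min(0),H.max(0),cv2.minAreaRect(H[:,:2].astype(np.float32)))
m=(abs(Q[...,1])<.02)&(Q[...,0]>.09)&(Q[...,0]<.13)&(Q[...,2]<0)&(Q[...,2]>-.08)
B=Q[m]; print("ball",len(B),np.median(B,0),B[:,2].min(),cv2.minEnclosingCircle(B[:,:2].astype(np.float32)))
E
```

```text
top z -0.03157278395001335 slopes [ 0.02889535  0.00595544 -0.03181027] [-0.01466566 -0.01528786 -0.0343876 ] [ 0.01968176  0.01870369 -0.02815745] ((0.0024875085800886154, 0.0015987055376172066), (0.033983852714300156, 0.03432135656476021), 89.61974334716797)
ball 3979 [ 0.10453525  0.00048817 -0.04062744] -0.04628852743973417 ((0.10433650761842728, 0.0008414486073888838), 0.01527936477214098)
```

Run:
```python
from h import *
Q=hubpose("g1"); F=Q.reshape(-1,3); F=F[np.isfinite(F[:,2])]
for y in [-.014,-.007,0,.007,.014]:
    S=F[(abs(F[:,1]-y)<.002)&(abs(F[:,2]+.0316)<.0035)&(abs(F[:,0])<.04)]
    print(y,len(S),S[:,0].min(),S[:,0].max())
for x in [-.012,0,.01]:
    S=F[(abs(F[:,0]-x)<.002)&(abs(F[:,2]+.0316)<.0035)&(abs(F[:,1])<.04)]
    print(x,len(S),np.sort(S[:,1])[[0,5,-6,-1]])
# same scheme on image
T,K,d=wload("g1"); he=vision.camera_info("wrist")['hand_eye']; Tt=T@np.linalg.inv(he)
c=Tt[:3,3]; z=c[2]+.0316
im=ortho("g1",c[:2],z,.03); M=cv2.getRotationMatrix2D((189.5,189.5),-np.degrees(.308),1); im=cv2.warpAffine(im,M,(380,380))
cv2.line(im,(0,190),(379,190),(0,0,255),1);cv2.line(im,(190,0),(190,379),(0,0,255),1)
cv2.imwrite("pics/o5.png",im)
```

```text
-0.014 640 -0.018437314537083888 0.019551052972375072
-0.007 635 -0.01843603067033626 0.01964919075845324
0 625 -0.01837642100511306 0.01934679506785008
0.007 647 -0.018058227637985987 0.019738360200551787
0.014 643 -0.019084190716067526 0.019839497347932434
-0.012 485 [-0.01818636 -0.01775508  0.01892015  0.01923413]
0 617 [-0.01794045 -0.0178975   0.01918603  0.0193999 ]
0.01 952 [-0.03147054 -0.03072478  0.03185612  0.03292059]
```

View pics/o5.png

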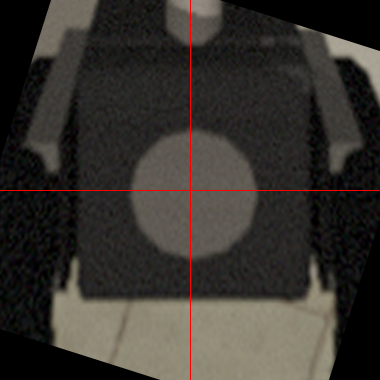

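Run:
```python
from h import *
a=.815; xy=[.5066,-.3941]
ctrl.movep(xy+[.17],q(a)); ctrl.movel(xy+[.130],max_speed=.1); ctrl.pause(.3)
s=get_state(); b=s['contact_force']; print(s['time'],s['tcp_pos'],b)
z=.130
while z>.1125:
    z-=.001 if z<.1185 or z>.125 else .001
    ctrl.movel(xy+[z],max_speed=.02); s=get_state(); f=s['contact_force']-b
    print(round(z,4),s['tcp_pos'].round(4),f.round(1),s['wrist_torque'].round(2))
    if np.linalg.norm(f)>6: break
print(get_state()['time'])
```

```text
10.6 [ 0.50683008 -0.39427799  0.13058113] [-0.27338758 -0.0638122  -1.65933736]
0.129 [ 0.5065 -0.3942  0.129 ] [ 0.7  0.4 -0.5] [-0.02  0.01 -0.02]
0.128 [ 0.5065 -0.3941  0.1279] [ 1.1 -0.6 -0.7] [-0.03  0.04 -0.01]
0.127 [ 0.5066 -0.3941  0.1269] [ 0.3  0.3 -0.5] [-0.05 -0.02 -0.02]
0.126 [ 0.5065 -0.3941  0.1259] [-0.1  0.2 -1. ] [ 0.05  0.04 -0.01]
0.125 [ 0.5066 -0.3941  0.1249] [ 0.4  0.5 -0.3] [0.07 0.   0.01]
0.124 [ 0.5066 -0.3941  0.1239] [ 0.3 -0.1 -0.1] [ 0.01 -0.04  0.02]
0.123 [ 0.5066 -0.3941  0.1229] [-0.8 -0.4 -0.1] [ 0.   -0.01  0.  ]
0.122 [ 0.5066 -0.3941  0.1219] [ 0.7 -0.5 -0.1] [-0.01  0.01  0.02]
0.121 [ 0.5065 -0.3941  0.1209] [ 0.6 -0.2  0.1] [-0.05  0.05 -0.01]
0.12 [ 0.5065 -0.3941  0.1199] [ 0.1 -0.  -0.3] [-0.03  0.03  0.04]
0.119 [ 0.5066 -0.3941  0.1189] [ 0.3  0.2 -0.5] [ 0.01  0.1  -0.03]
0.118 [ 0.5066 -0.3941  0.1179] [ 0.3  1.1 -0.7] [0.03 0.06 0.03]
0.117 [ 0.5066 -0.3941  0.1169] [0.7 0.3 0.4] [-0.01  0.01 -0.02]
0.116 [ 0.5065 -0.3941  0.1159] [ 0.   0.7 -0.8] [ 0.02 -0.01  0.02]
0.115 [ 0.5065 -0.3941  0.1149] [-0.2  0.4 -0.3] [0.02 0.06 0.02]
0.114 [ 0.5066 -0.3941  0.1139] [ 0.2  0.7 -0. ] [-0.01 -0.02  0.02]
0.113 [ 0.5066 -0.3941  0.1129] [-0.2  0.7 -1.1] [-0.01 -0.    0.03]
0.112 [ 0.5066 -0.3941  0.1119] [-0.1  0.5 -0.1] [-0.02 -0.   -0.02]
15.1
```

Run:
```python
from h import *
xy=[.5066,-.3941]; b=np.array([.2,.3,-2.1])
z=.112
while z>.0965:
    z-=.0015 if z>.101 else .0005
    ctrl.movel(xy+[z],max_speed=.02); s=get_state(); f=s['contact_force']-b
    print(round(z,4),s['tcp_pos'].round(4),f.round(1),s['wrist_torque'].round(2))
    if np.linalg.norm(f)>7: break
print(get_state()['time'],get_state()['width'])
```

```text
0.1105 [ 0.5065 -0.3941  0.1104] [-0.9 -0.  -0.1] [ 0.03  0.09 -0.02]
0.109 [ 0.5065 -0.3941  0.1088] [-0.8 -0.8 -0.7] [-0.01 -0.02  0.05]
0.1075 [ 0.5065 -0.3941  0.1074] [ 0.2 -0.4  0.4] [-0.    0.03 -0.05]
0.106 [ 0.5066 -0.3941  0.1059] [ 0.3 -0.2 -0.1] [-0.04  0.02 -0.02]
0.1045 [ 0.5065 -0.3941  0.1044] [ 0.4 -0.3  0.5] [0.01 0.04 0.06]
0.103 [ 0.5065 -0.3941  0.1029] [ 0.2 -0.6 -0. ] [-0.02 -0.03 -0.01]
0.1015 [ 0.5066 -0.3941  0.1014] [0.3 0.3 0.3] [ 0.01 -0.01 -0.03]
0.1 [ 0.5065 -0.3941  0.0999] [-1.1  0.5  0.2] [0.07 0.03 0.02]
0.0995 [ 0.5066 -0.3941  0.0995] [-0.6 -0.4 -0.6] [ 0.01 -0.02  0.07]
0.099 [ 0.5066 -0.3941  0.099 ] [ 0.3 -0.5 -0.1] [ 0.05 -0.   -0.  ]
0.0985 [ 0.5067 -0.3941  0.0986] [0.6 0.7 1.6] [ 0.05 -0.06 -0.02]
0.098 [ 0.5067 -0.3941  0.0985] [-2.2  2.4  6.3] [ 0.26  0.41 -0.04]
18.1 0.03744217394456855
```

Run:
```python
from h import *
xy=[.5067,-.3941]; z=.0985
ctrl.close_gripper(90)
def yaw():
    e=get_state()['eef_rot']; return 2*np.arctan2(e[2],e[1])
a=.815
while a>-.20:
    a-=.06 if a>.08 else .02
    # keep hub axis fixed (offset .0005,.0005 in tool)
    o=.0005*np.array([np.cos(a)+np.sin(a),np.sin(a)-np.cos(a)]); p=np.array([.5073,-.3941])-o
    ctrl.movel([p[0],p[1],z],q(a),max_speed=.02); s=get_state()
    e=s['eef_rot']; y=2*np.arctan2(e[2],e[1]); y=(y+np.pi)%(2*np.pi)-np.pi
    print(round(a,3),round(y,3),s['tcp_pos'].round(4),s['contact_force'].round(1),s['wrist_torque'].round(2),round(s['time'],1))
    if abs(s['wrist_torque'][2])>.8 or np.linalg.norm(s['contact_force'])>25: break
```

```text
0.755 0.757 [ 0.5069 -0.3938  0.0987] [-0.8  2.3  4.2] [ 0.41  0.11 -0.09] 18.6
0.695 0.698 [ 0.5069 -0.3933  0.0986] [-1.1  4.1  4.4] [0.93 0.17 0.11] 18.8
0.635 0.639 [ 0.5069 -0.3933  0.0987] [-2.   4.8  5.8] [1.14 0.15 0.21] 19.1
0.575 0.579 [ 0.5069 -0.3933  0.0986] [0.6 5.6 5.5] [1.11 0.06 0.14] 19.3
0.515 0.519 [ 0.507  -0.3934  0.0986] [-0.   4.4  5.2] [1.08 0.02 0.15] 19.6
0.455 0.46 [ 0.507  -0.3934  0.0986] [0.  5.8 4.3] [1.06 0.09 0.16] 19.8
0.395 0.4 [ 0.507  -0.3935  0.0986] [-0.6  5.2  4.9] [1.03 0.03 0.12] 20.1
0.335 0.34 [ 0.507  -0.3935  0.0987] [-0.4  5.4  4.9] [ 1.03 -0.01  0.15] 20.3
0.275 0.28 [ 0.507  -0.3936  0.0986] [0.2 4.9 4.7] [ 1.04 -0.07  0.16] 20.6
0.215 0.221 [ 0.507  -0.3936  0.0986] [0.2 4.6 4.8] [ 1.   -0.05  0.11] 20.8
0.155 0.161 [ 0.5071 -0.3937  0.0986] [0.1 4.2 4.7] [ 0.95 -0.04  0.14] 21.1
0.095 0.101 [ 0.507  -0.3937  0.0986] [1.6 4.1 4.7] [ 0.86 -0.07  0.13] 21.3
0.035 0.041 [ 0.5071 -0.3938  0.0987] [0.5 4.2 5.1] [ 0.84 -0.13  0.1 ] 21.6
0.015 0.021 [ 0.507  -0.3938  0.0986] [0.2 3.4 5.7] [ 0.81 -0.08  0.27] 21.8
-0.005 0.001 [ 0.507  -0.3938  0.0986] [0.8 3.6 5.7] [ 0.78 -0.11  0.26] 22.1
-0.025 -0.019 [ 0.507  -0.3938  0.0986] [0.1 3.7 5.6] [ 0.79 -0.1   0.27] 22.3
-0.045 -0.039 [ 0.507  -0.3938  0.0986] [0.8 3.9 5.2] [ 0.78 -0.05  0.24] 22.6
-0.065 -0.059 [ 0.507  -0.3938  0.0986] [0.5 2.9 5.2] [ 0.77 -0.11  0.22] 22.8
-0.085 -0.079 [ 0.5071 -0.3939  0.0986] [0.4 3.9 5.7] [ 0.76 -0.12  0.28] 23.1
-0.105 -0.099 [ 0.507  -0.3938  0.0986] [-0.   3.5  5.3] [ 0.77 -0.03  0.23] 23.3
-0.125 -0.119 [ 0.5071 -0.3939  0.0986] [0.8 3.  5.5] [ 0.76 -0.06  0.23] 23.6
-0.145 -0.139 [ 0.507  -0.3939  0.0986] [0.5 3.3 5.3] [ 0.75 -0.11  0.23] 23.8
-0.165 -0.159 [ 0.507  -0.3939  0.0986] [0.7 2.8 5.1] [ 0.71 -0.06  0.27] 24.1
-0.185 -0.179 [ 0.507  -0.3939  0.0986] [0.6 2.8 5.1] [ 0.72 -0.06  0.21] 24.3
-0.205 -0.199 [ 0.507  -0.3939  0.0986] [-0.2  2.9  5. ] [ 0.71 -0.06  0.36] 24.6
```

Run:
```python
from h import *
look("c1"); p,d=vision.grab_frame("top"); cv2.imwrite("pics/top2.png",cv2.resize(p[100:300,300:520],None,fx=3,fy=3,interpolation=cv2.INTER_CUBIC))
Q=hubpose("c1"); F=Q.reshape(-1,3); F=F[np.isfinite(F[:,2])]
B=F[(abs(F[:,1])<.05)&(F[:,0]>.088)&(F[:,0]<.13)&(F[:,2]<-.02)&(F[:,2]>-.08)]
print("ball",len(B),np.median(B,0),cv2.minEnclosingCircle(B[:,:2].astype(np.float32)))
```

```text
ball 4150 [ 1.04309031e-01 -3.33991161e-05 -4.02612753e-02] ((0.10318241268396378, -0.0005642329342663288), 0.01614471711218357)
```

View pics/c1.png

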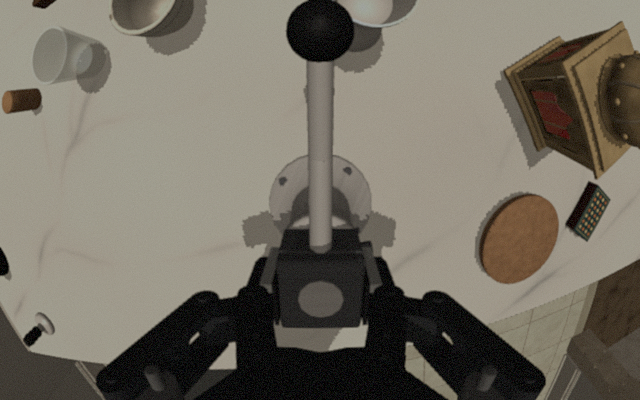

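View pics/top2.png

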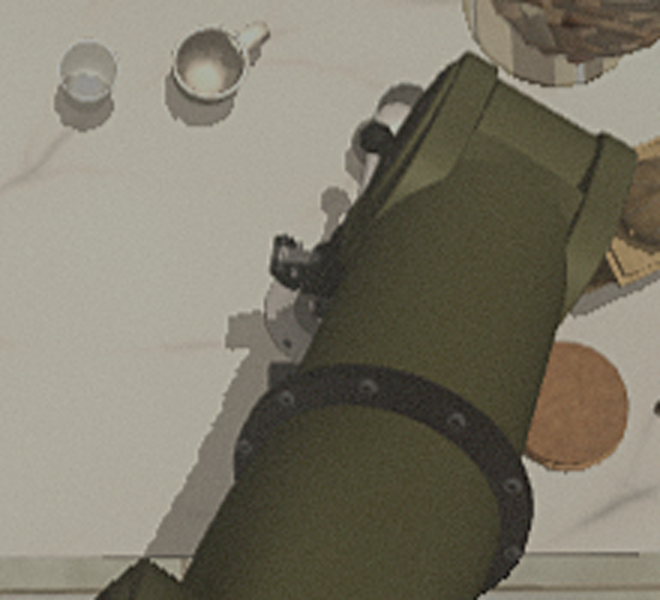

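Run:
```python
from h import *
a=-.205; z=.0985
while a>-.30:
    a-=.015
    o=.0005*np.array([np.cos(a)+np.sin(a),np.sin(a)-np.cos(a)]); p=np.array([.5073,-.3941])-o
    ctrl.movel([p[0],p[1],z],q(a),max_speed=.02); ctrl.pause(.1)
    W=np.mean([(ctrl.pause(.02),get_state()['wrist_torque'])[1] for _ in range(5)],0); s=get_state()
    e=s['eef_rot']; y=2*np.arctan2(e[2],e[1]); y=(y+np.pi)%(2*np.pi)-np.pi
    print(round(a,3),round(y,3),s['tcp_pos'].round(4),s['contact_force'].round(1),W.round(2),s['tau'][6].round(2),round(s['time'],1))
    if abs(W[2])>.7: break
look("c2")
Q=hubpose("c2"); F=Q.reshape(-1,3); F=F[np.isfinite(F[:,2])]
B=F[(abs(F[:,1])<.05)&(F[:,0]>.088)&(F[:,0]<.13)&(F[:,2]<-.02)&(F[:,2]>-.08)]
print("ball",len(B),np.median(B,0),cv2.minEnclosingCircle(B[:,:2].astype(np.float32)))
```

```text
-0.22 -0.213 [ 0.5071 -0.394   0.0987] [0.4 2.8 4.5] [ 0.67 -0.06  0.62] -0.62 25.1
-0.235 -0.227 [ 0.507  -0.3939  0.0986] [-0.1  3.2  5. ] [ 0.63 -0.04  0.89] -0.89 25.5
ball 4136 [ 0.10432781 -0.00037935 -0.04028141] ((0.1030951738357544, -0.0005911162588745356), 0.01606997847557068)
```

Run:
```python
from h import *
for a in (-.16,-.10):
    o=.0005*np.array([np.cos(a)+np.sin(a),np.sin(a)-np.cos(a)]); p=np.array([.5073,-.3941])-o
    ctrl.movel([p[0],p[1],.0985],q(a),max_speed=.02); ctrl.pause(.3)
    s=get_state(); print(a,s['contact_force'].round(1),s['wrist_torque'].round(2))
ctrl.ungrasp(); ctrl.pause(.3)
s=get_state(); print(s['width'],s['contact_force'].round(1),s['tcp_pos'])
ctrl.movel([p[0],p[1],.27],max_speed=.1); ctrl.movel([.48,-.38,.29]); ctrl.pause(.2)
look("f1"); print(get_state()['time'])
```

```text
-0.16 [ 0.9 -0.   4.4] [ 0.11 -0.23  0.03]
-0.1 [ 0.4 -2.6  5. ] [-0.4  -0.15 -0.01]
0.08532419095144832 [ 0.7 -0.7 -0.1] [ 0.50686009 -0.39354837  0.09852133]
30.025
```

View pics/f1.png

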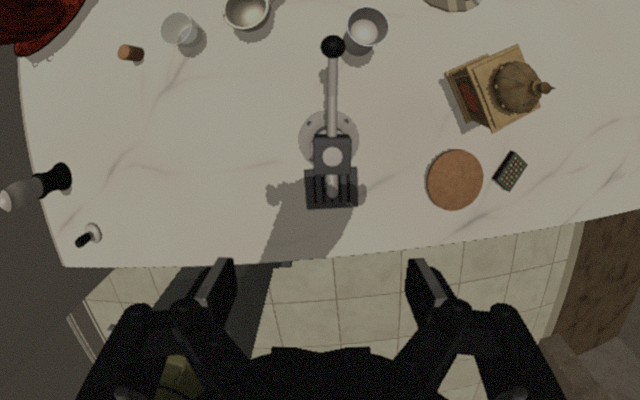

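Run:
```python
from h import *
P=wcloud("f1").reshape(-1,3); Q=P[(abs(P[:,0]-.55)<.12)&(abs(P[:,1]+.4)<.08)]
H=Q[(Q[:,2]>.12)&(Q[:,2]<.136)&(Q[:,0]<.53)&(abs(Q[:,0]-.507)<.03)]
print(len(H),cv2.minAreaRect(H[:,:2].astype(np.float32)),np.median(H[:,2]))
A=np.c_[H[:,:2]-H[:,:2].mean(0),np.ones(len(H))]
print("plane",np.linalg.lstsq(A,H[:,2],rcond=None)[0])
B=Q[(Q[:,2]>.125)&(Q[:,0]>.6)&(Q[:,0]<.64)]
c,r=cv2.minEnclosingCircle(B[:,:2].astype(np.float32)); print("ball",len(B),c,r,B[:,2].max(),"yaw",np.arctan2(c[1]+.3941,c[0]-.5073))
```

```text
1447 ((0.5086321234703064, -0.39510437846183777), (0.036599885672330856, 0.04239159822463989), 84.00309753417969) 0.1299190895137433
plane [-0.04156907  0.0050837   0.12975826]
ball 491 (0.6122717261314392, -0.4049398601055145) 0.013329832814633846 0.14452066750240772 yaw -0.10289984384170651
```

Run:
```python
from h import *
p,d=vision.grab_frame("top"); cv2.imwrite("pics/topf.png",p)
for t in ["shot_glass","jigger","wine_stopper","espresso_cup","cork"]: print(t,[(r['p'],r['point']) for r in models.recognise("top",t)][:2])
print(get_state()['contact_force'],get_state()['time'])
ticket.close_job()
```

```text
shot_glass [(0.78, [325.4, 122.6])]
jigger [(0.86, [433.2, 137.9])]
wine_stopper [(0.83, [209.2, 253.1])]
espresso_cup [(0.96, [371.8, 117.8])]
cork [(0.45, [289.1, 129.6])]
[0.26231319 0.2208195  0.32454288] 30.325
the job is handed in; nothing more can be done
```

The lever is on the stem, fully home, turned clockwise to the closed stop and released. I handed the job in at about 30 s of the 67 s allowed.

- **Fitting:** I took the hub by its flat sides and lined it up with the spline angle measured by the wrist camera (0.815 rad). It slid over the splines with no more than about 1 N of contact. It reached the seat at about 6 N, so no searching turn by feel was needed.
- **Closing:** Going clockwise, the torque rose from about 0.25 to 0.9 N m near -0.2 rad, which I took as the stop. I then turned back 0.1 rad, within the splines' turning play, and let go.
- **Last checks:** The hub top is at 0.130 m, which is seat height plus 35 mm. The arm is at -0.10 rad and the tap at about -0.04 to -0.07 rad, so they are roughly 0.05 rad apart (limit 0.17). All five bystanders appear within 2 pixels of where they started in the top camera, and the force on the tool is near zero.

Two readings did not agree:
- **Tap angle:** The pictures gave -0.04 to -0.05 rad, while the point where I felt the stop suggested about -0.07 rad.
- **Lever tilt:** A plane fitted to the hub top after release showed about 0.04 rad of tilt. The same fit had shown about 0.03 rad while the lever was in the gripper. The ball height matches a level lever to within 1 mm, so I took the slope as mostly measurement error. Either way it is under the 0.1 rad limit.

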